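# Flip the kiln-ready markers in the pottery

## Task

The tall vase and the wide bowl are dry and ready for the kiln. Behind each pot, as seen from the robot, stands a flip marker; with a fingertip, push the vase's paddle and the bowl's paddle up and right over their pivots towards the robot, until each lies fully down on the near side with its ring face up. Leave the mug's marker as it is, do not pick up, move or knock the pots or the other things on the bench, and be gentle with the paddles.

Things in the scene. Friction and masses are not known exactly. Their poses are not given: they have to be found in the camera images.
- stand_vase: fixed flip marker stand of the vase: dark wood block 40 x 60 mm (x, y), top 72 mm above the bench, foot plate 70 x 90 x 10 mm, steel ears 72 mm apart outside. Origin: on the bench under the block's middle. Hinge line: along the stand's y axis, 76 mm above the origin. Its x axis points back towards the robot (within 0.25 rad of world -x), to the vase, about 175 mm from the origin.
- flag_vase (a joint): paddle of the vase's marker: pale wood, 60 mm wide, 6 mm thick, 6 to 88 mm from the hinge line, 35 g. 0 = level on the far side from the robot (-x of the stand), dash up; pi/2 = upright; pi = level on the near side (+x), ring up; stops at 0 and pi. Stiff hinge (0.05 N m): stays at any angle, does not fall. Starts at 0 to 0.45. Beyond block and foot only air beneath.
- vase_edge (a point): middle of the free edge of the vase's paddle, 88 mm from the hinge line, at half the paddle's thickness; moves with the paddle
- stand_bowl: fixed flip marker stand of the bowl: dark wood block 40 x 60 mm (x, y), top 72 mm above the bench, foot plate 70 x 90 x 10 mm, steel ears 72 mm apart outside. Origin: on the bench under the block's middle. Hinge line: along the stand's y axis, 76 mm above the origin. Its x axis points back towards the robot (within 0.25 rad of world -x), to the bowl, about 175 mm from the origin.
- flag_bowl (a joint): paddle of the bowl's marker: pale wood, 60 mm wide, 6 mm thick, 6 to 88 mm from the hinge line, 35 g. 0 = level on the far side from the robot (-x of the stand), dash up; pi/2 = upright; pi = level on the near side (+x), ring up; stops at 0 and pi. Stiff hinge (0.05 N m): stays at any angle, does not fall. Starts at 0 to 0.45. Beyond block and foot only air beneath.
- bowl_edge (a point): middle of the free edge of the bowl's paddle, 88 mm from the hinge line, at half the paddle's thickness; moves with the paddle
- stand_mug: fixed flip marker stand of the mug: dark wood block 40 x 60 mm (x, y), top 72 mm above the bench, foot plate 70 x 90 x 10 mm, steel ears 72 mm apart outside. Origin: on the bench under the block's middle. Hinge line: along the stand's y axis, 76 mm above the origin. Its x axis points back towards the robot (within 0.25 rad of world -x), to the mug, about 175 mm from the origin.
- flag_mug (a joint): paddle of the mug's marker: pale wood, 60 mm wide, 6 mm thick, 6 to 88 mm from the hinge line, 35 g. 0 = level on the far side from the robot (-x of the stand), dash up; pi/2 = upright; pi = level on the near side (+x), ring up; stops at 0 and pi. Stiff hinge (0.05 N m): stays at any angle, does not fall. Starts at 0 to 0.45. Beyond block and foot only air beneath.
- mug_edge (a point): middle of the free edge of the mug's paddle, 88 mm from the hinge line, at half the paddle's thickness; moves with the paddle
- vase: tall closed vase shape in raw grey clay, 175 mm tall, 92 mm across at the belly; loose, stands between robot and its own marker. Origin: centre of its underside
- bowl: low wide open bowl in raw grey clay, 60 mm tall, 130 mm across at the rim; loose, stands between robot and its own marker. Origin: centre of its underside
- mug: mug with one handle in raw grey clay, 90 mm tall, 80 mm across; loose, stands between robot and its own marker. Origin: centre of its underside
- pinch_cup: small terracotta cup, 40 mm tall, 54 mm across, loose bystander between two markers. Origin: centre of its underside
- rib: flat wooden potter's rib, 85 x 40 x 10 mm, loose bystander between two markers. Origin: centre of its underside
- glaze_jar: lidded amber glass jar, 85 mm tall, 68 mm across, loose bystander at the left. Origin: centre of its underside
- brush: glaze brush lying on the bench beyond the markers, loose bystander
- wedge_weight: dark steel disc weight, 30 mm tall, 56 mm across, loose bystander at the right. Origin: centre of its underside
- test_tile: white glazed test tile, 60 x 60 x 8 mm, loose bystander between two markers. Origin: centre of its underside

How it is judged:
By the outcome, as a careful person would: the job done as asked, in the order asked, and still so for the second after the job is handed in, with the robot touching nothing.
It also fails if it takes over 64 s, if anything falls off the work surface, if the arm or the gripper's body presses on something with over 40 N, if the wrist force passes 120 N, or if a joint passes its speed limit or range.

## Robot

A 6-joint arm with a two-finger parallel gripper is mounted at the origin on the work surface. World frame = base frame: x ahead of the robot, y to its left, z up, the work surface at z = 0. Lengths are in m, angles in rad, forces in N, time in s.
With the tool pointing down it reaches from about 0.35 to 0.775 m from the base axis. Payload 5.5 kg.
Tool frame: the origin (TCP) lies midway between the tips of the shut fingers; the grasp point (between the pads) lies 19 mm behind it; z points along the fingers, y is the line along which they close (so a half turn about z gives the same grasp; the last joint's range is limited). The gripper opens to 85 mm and grips with 20 to 120 N. Pads are 22 mm wide; open, the fingers measure 114 mm over their backs; the gripper's body (76 mm by 85 mm) begins 54 mm behind the grasp point. The pads swing forward as they close: fully open they stand 13 mm farther back than shut.
Start: joints at [1.111, 0.313, 0.046, 1.304, 0, 1.431], TCP at [0.181, 0.546, 0.231] pointing down, gripper open.
Joint ranges: [-2.76, 2.76], [-0.86, 1.69], [-1.03, 1.26], [-2.2, 2.34], [-1.47, 1.5], [-3.14, 3.14]. Speed limits (rad/s): [2.57, 2.57, 3.14, 3.14, 3.14, 3.14].

## Interface

Orientations are given as a unit quaternion [w, x, y, z].
In Python, from workcell import telemetry, imaging, env gives the robot as it stands. The module is installed in compiled form; this text tells all that it offers.
- The arm moves only by the tool step_arm, never from a script. Its argument "moves" is a list of rows, each a list of 3 entries, a list of its own where there are three numbers: the shift along the tool's x, y, z in mm, then the turn, a rotation vector about the tool's x, y, z in rad, then the finger opening in mm, from 0 to 85.4. A call has 1 to 8 rows; each row is the pose to reach, as a shift and turn from the pose commanded when the call began, along the tool's axes at that moment; what a row does not reach only later rows make up. A row lasts 1/12 s, in which the tool goes at most 41.7 mm and 7.16 degrees, less where a joint would pass 70% of its speed; a pose out of reach is approached as far as the arm can. A call with a gripper value outside its range is refused whole. The fingers move at their own pace and stop on an object; "grip_force" is the grip in N (left out, the last holds). Time passes only in rows, so rows that repeat a pose let the fingers close. It gives the time, the measured TCP pose, the force, the opening and the grip force at its end, in the units of the state.
- telemetry.get_state(): the state, without advancing time (a new reading comes with each control period).
- imaging.read_camera(name): name is "side" or "top"; returns the picture (384x512x3 uint8, red, green, blue); there is no depth.
- imaging.camera_params(name): a dict with "camera_matrix" (3x3 intrinsics, pixels), "pose" (4x4, takes a point from camera to world coordinates). Camera axes: x right, y up, looking along -z (the intrinsics and any distortion apply to the point x, -y, -z); pixel columns grow to the right and rows downward; lengths in m; the calibration is good to about 2 mm. A picture is of the moment at which its call begins. camera_params takes no time and is no camera call.
- env.hand_in(): hands the job in; it is judged then, once.
The state is a dict: "clock": time; "joint_pos": joint angles; "qvel": joint speeds; "tau": joint torques, N m; "tcp_pos": TCP position; "orientation": TCP orientation; "wrist_force": force on the tool from outside, world axes, zero at the start; "ft_torque": the same for the moment, N m; "finger_gap": finger opening in m; "grip_force": force on a finger pad.
Only numpy, scipy, OpenCV 4.12 (cv2) and the standard library are available. Lean on these libraries where they do the work, as an engineer would, in place of code of your own. Each camera call takes 0.05 s, during which the arm holds its last target. There are 200 camera calls.

## Working session

There is one attempt and no reset: what is moved stays moved. The work goes in short steps, Python scripts to look and compute and a tool call to move; the robot and the scene stay as the last step left them, time stands still between calls to the robot, and variables do not carry over. Pictures are saved under pics/ and viewed, at most 10 in all, crops included, and the job is handed in when it is done.

Besides the shell and the picture viewer there is one more tool, called after ">>>" as name(argument=value, ...) on one line, values as JSON. step_arm: Moves the arm, as the interface text tells. Its arguments: {"type":"object","properties":{"moves":{"type":"array"},"grip_force":{"type":"number"}},"required":["moves"]}

```bash
mkdir -p pics; python3 - <<'E'
from workcell import telemetry, imaging
import cv2
for n in("top","side"):
    im=imaging.read_camera(n); cv2.imwrite(f"pics/{n}0.png",im[:,:,::-1])
    p=imaging.camera_params(n); print(n,p)
print(telemetry.get_state())
E
```

```text
top {'camera_matrix': array([[396.19049394,   0.        , 256.84128827],
       [  0.        , 396.19049394, 191.30924186],
       [  0.        ,   0.        ,   1.        ]]), 'pose': array([[ 1.51456920e-02,  9.79298886e-01, -2.01852174e-01,
         3.44551761e-01],
       [-9.99882363e-01,  1.53228696e-02, -6.84863742e-04,
        -1.52307524e-02],
       [ 2.42226823e-03,  2.01838801e-01,  9.79415760e-01,
         1.26056641e+00],
       [ 0.00000000e+00,  0.00000000e+00,  0.00000000e+00,
         1.00000000e+00]])}
side {'camera_matrix': array([[399.11394893,   0.        , 259.35796943],
       [  0.        , 399.11394893, 185.32226465],
       [  0.        ,   0.        ,   1.        ]]), 'pose': array([[-0.98488907,  0.13784684, -0.10484164,  0.45701192],
       [-0.17286911, -0.74585556,  0.64328513,  0.76649632],
       [ 0.0104781 ,  0.65168837,  0.75841445,  0.97891313],
       [ 0.        ,  0.        ,  0.        ,  1.        ]])}
{'clock': 0.1, 'joint_pos': array([1.11140406e+00, 3.13920296e-01, 4.51135221e-02, 1.30358259e+00,
       1.41921226e-05, 1.43118744e+00]), 'qvel': array([-0.00213371, -0.00127377,  0.00118967,  0.00168839, -0.00059082,
       -0.00030752]), 'tau': array([ 3.26761816e-03, -4.81724453e+01,  2.99243903e+01,  1.26914552e-02,
       -8.23169194e-05,  1.24974309e-05]), 'tcp_pos': array([0.18057196, 0.5454511 , 0.23050943]), 'orientation': array([-2.41787411e-04,  1.59211231e-01,  9.87244220e-01, -7.58966977e-04]), 'wrist_force': array([-0.21317091, -0.87096992,  0.32641223]), 'ft_torque': array([ 0.0816202 ,  0.00172202, -0.01664048]), 'grip_force': 0.0, 'finger_gap': 0.08513029279392274}
```

View pics/top0.png

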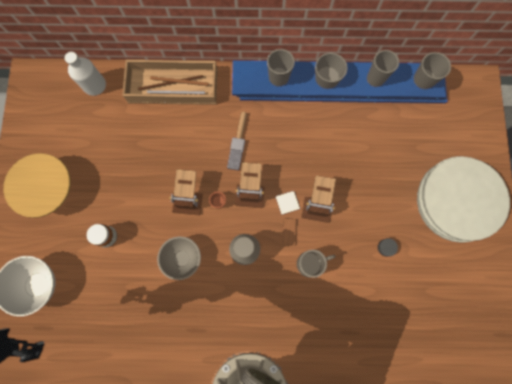

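View pics/side0.png

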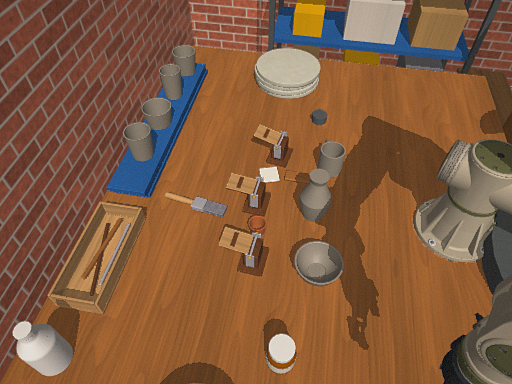

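The top view shows the bowl marker near (186,190), the vase marker near (250,183) and the mug marker near (322,197). The pots are nearer the robot: bowl (179,258), vase (244,249) and mug (313,263). I'll zoom in to get corner pixels.

```bash
python3 - <<'E'
import cv2,numpy as np
t=cv2.imread("pics/top0.png");s=cv2.imread("pics/side0.png")
a=cv2.resize(t[150:225,160:280],None,fx=6.66,fy=6.66,interpolation=cv2.INTER_CUBIC)
cv2.imwrite("pics/tc.png",a[:600,:800])
b=cv2.resize(s[160:280,205:335],None,fx=5,fy=5,interpolation=cv2.INTER_CUBIC)
cv2.imwrite("pics/sc.png",b)
print(a.shape,b.shape)
E
```

```text
(500, 799, 3) (600, 650, 3)
```

View pics/tc.png

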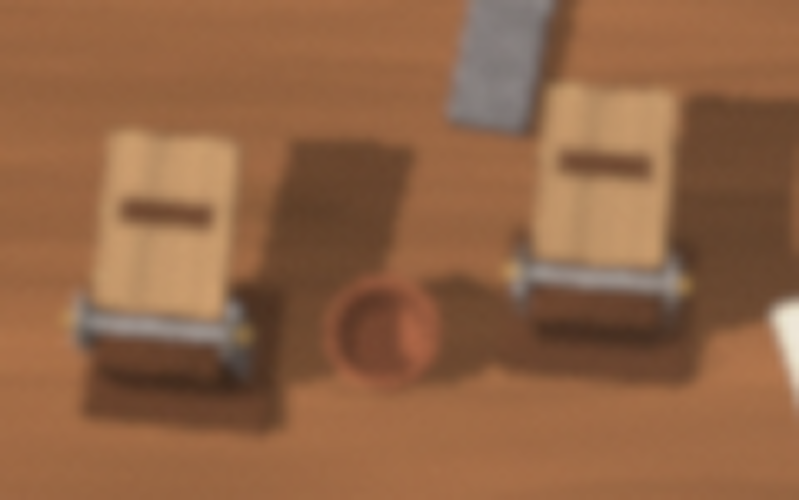

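View pics/sc.png

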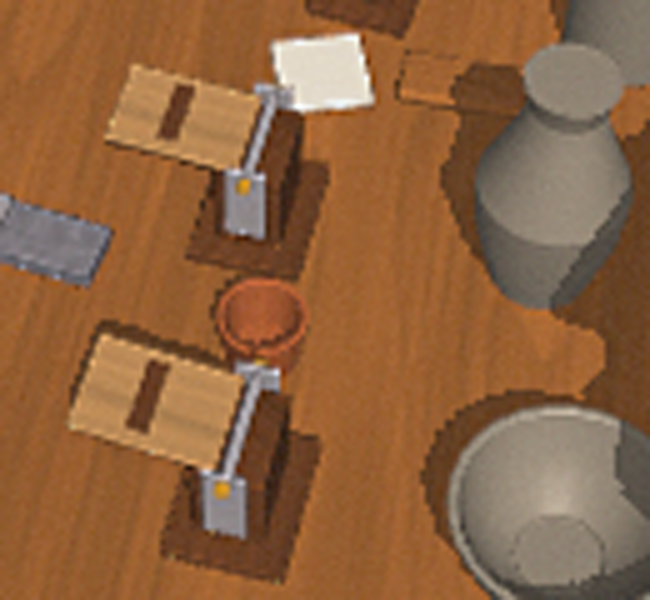

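The crops give clear paddle corners and pins. In tc.png the bowl's free edge runs (110,130)–(238,140) with pins at (68,318) and (245,333). The vase's edge runs (546,84)–(680,92) with pins at (514,270) and (686,283). sc.png shows the same corners. Next I'll fit the stand poses and paddle angles.

```bash
cat > h.py <<'E'
import numpy as np
from scipy.optimize import least_squares
from scipy.spatial.transform import Rotation as R
from workcell import imaging, telemetry
def proj(n,P):
    c=imaging.camera_params(n);T=c["pose"];q=(np.atleast_2d(P)-T[:3,3])@T[:3,:3]
    q=q*[1,-1,-1];uv=q@c["camera_matrix"].T;return uv[:,:2]/uv[:,2:]
def pad(r,y,th,h=.003): # stand frame, h: +dash face
    return [-r*np.cos(th)+h*np.sin(th),y,.076+r*np.sin(th)+h*np.cos(th)]
def world(p,P): # p=x,y,yaw-pi
    return R.from_euler("z",p[2]+np.pi).apply(np.atleast_2d(P))+[p[0],p[1],0]
def quat(q): return R.from_quat(np.roll(q,-1))
E
cat > fit.py <<'E'
from h import *
t=lambda u,v:((u+.5)/6.66-.5+160,(v+.5)/6.66-.5+150)
s=lambda u,v:((u+.5)/5-.5+205,(v+.5)/5-.5+160)
foot=lambda x,y:("F",x,y)
D=dict(vase=[("top",t(546,84),(.088,-.03)),("top",t(680,92),(.088,.03)),("top",t(514,270),("P",-.038)),("top",t(686,283),("P",.038)),
("top",t(500,370),("F",.035,-.045)),("top",t(690,382),("F",.035,.045)),
("side",s(132,65),(.088,.03)),("side",s(105,142),(.088,-.03)),("side",s(240,170),(.006,-.03)),("side",s(243,186),("P",-.036)),
("side",s(187,255),("F",-.035,-.045)),("side",s(295,277),("F",.035,-.045)),("side",s(329,168),("F",.035,.045))],
bowl=[("top",t(110,130),(.088,-.03)),("top",t(238,140),(.088,.03)),("top",t(68,318),("P",-.038)),("top",t(245,333),("P",.038)),
("top",t(83,410),("F",.035,-.045)),("top",t(270,430),("F",.035,.045)),
("side",s(103,335),(.088,.03)),("side",s(68,430),(.088,-.03)),("side",s(208,468),(.006,-.03)),("side",s(243,375),(.006,.03)),("side",s(222,490),("P",-.036)),
("side",s(160,555),("F",-.035,-.045)),("side",s(285,582),("F",.035,-.045)),("side",s(320,435),("F",.035,.045))])
def pt(d,th):
    if d[0]=="P":return [0,d[1],.076]
    if d[0]=="F":return [d[1],d[2],.01]
    return pad(d[0],d[1],th)
for k,L in D.items():
    f=lambda p:np.concatenate([proj(n,world(p,pt(d,p[3])))[0]-uv for n,uv,d in L])
    r=least_squares(f,[.5,.1,0,.2],loss="soft_l1");print(k,r.x.round(4));print(f(r.x).reshape(-1,2).round(1).tolist())
E
python3 fit.py
```

```text
vase [ 0.5887  0.0092 -0.0625  0.0497]
[[0.1, -0.1], [-0.6, 0.2], [-0.0, 0.1], [-1.0, 0.1], [-0.1, -0.2], [-0.6, 0.2], [-0.1, 0.3], [-0.4, -0.5], [-0.4, 0.0], [0.4, -0.5], [-0.3, -0.6], [0.6, -0.5], [0.2, -1.0]]
bowl [ 0.5629  0.2094 -0.0636  0.11  ]
[[-0.2, -0.1], [0.1, -0.1], [0.9, 0.2], [-0.8, -0.1], [-0.5, 0.8], [-0.5, 0.0], [-1.0, 0.2], [-0.8, -0.3], [1.6, 0.5], [0.3, 0.2], [0.3, -0.8], [-0.4, -1.1], [-0.3, -0.9], [0.1, 0.5]]
```

```bash
cat >> h.py <<'E'
S=dict(vase=[.5887,.0092,-.0625,.0497],bowl=[.5629,.2094,-.0636,.11])
def ori(k,b):
    e=world([0,0,S[k][2]],[1,0,0])[0];z=np.sin(b)*e-np.cos(b)*np.array([0,0,1]);y=-world([0,0,S[k][2]],[0,1,0])[0]
    return R.from_matrix(np.c_[np.cross(y,z),y,z])
def W(k,far,z,y=0): return world(S[k],[-far,y,z])[0]
def rel(P,O,P0=None,O0=None):
    st=telemetry.get_state();P0=st["tcp_pos"] if P0 is None else P0;O0=quat(st["orientation"]) if O0 is None else O0
    return (O0.inv().apply(np.array(P)-P0)*1000).round(1).tolist(),(O0.inv()*O).as_rotvec().round(3).tolist()
E
python3 - <<'E'
from h import *
st=telemetry.get_state()
for b in(0,30,40):
    print(b,W("vase",.13,.27),rel(W("vase",.13,.27),ori("vase",np.radians(b))))
E
```

```text
0 [0.71844618 0.00108029 0.27      ] ([-681.7, -347.7, -39.1], [-0.002, -0.0, -0.257])
30 [0.71844618 0.00108029 0.27      ] ([-681.7, -347.7, -39.1], [0.066, 0.52, -0.252])
40 [0.71844618 0.00108029 0.27      ] ([-681.7, -347.7, -39.1], [0.088, 0.694, -0.247])
```

>>> step_arm(moves=[[[-35, -15, -40], [0, 0, -0.1], 0], [[-70, -35, -80], [0, 0, -0.2], 0], [[-110, -55, -90], [0, 0, -0.25], 0], [[-150, -75, -90], [0, 0, -0.25], 0], [[-185, -95, -90], [0, 0, -0.25], 0], [[-220, -112, -90], [0, 0, -0.25], 0], [[-255, -130, -90], [0, 0, -0.25], 0], [[-290, -148, -90], [0, 0, -0.25], 0]], grip_force=20)

```text
clock: 0.77
tcp_pos: [0.3949, 0.3284, 0.3212]
orientation: [0.0, 0.035, 0.999, 0.0]
wrist_force: [1.1, 0.3, -0.6]
finger_gap: 0.0
grip_force: 0.0
```

```bash
python3 - <<'E'
from h import *
print(telemetry.get_state())
print(rel(W("vase",.13,.32),ori("vase",np.radians(30))))
E
```

```text
{'clock': 0.7667, 'joint_pos': array([5.37317037e-01, 1.83161925e-01, 9.39817219e-02, 1.48151090e+00,
       1.06083627e-04, 6.06779052e-01]), 'qvel': array([-0.96870715,  0.05465713,  0.06277575,  0.00690863,  0.00163449,
       -0.95897522]), 'tau': array([  4.80460435, -43.09978366,  29.5262289 ,   0.50153749,
        -0.05097667,   1.00331102]), 'tcp_pos': array([0.39485967, 0.32841225, 0.32123504]), 'orientation': array([1.55211846e-05, 3.47240228e-02, 9.99396936e-01, 7.30788821e-05]), 'wrist_force': array([ 1.13372413,  0.28770588, -0.6240826 ]), 'ft_torque': array([ 0.08055399, -0.06442203, -0.00189521]), 'grip_force': 0.0, 'finger_gap': 3.963918979158551e-05}
([-345.5, -304.1, 1.2], [0.002, 0.524, -0.007])
```

>>> step_arm(moves=[[[-30, -26, 0], [0, 0, 0], 0], [[-60, -52, 0], [0, 0.06, 0], 0], [[-90, -78, 0], [0, 0.12, 0], 0], [[-120, -104, 0], [0, 0.18, 0], 0], [[-150, -130, 0], [0, 0.24, 0], 0], [[-180, -156, 0], [0, 0.3, 0], 0], [[-205, -180, 0], [0, 0.36, 0], 0], [[-230, -204, 0], [0, 0.42, 0], 0]])

```text
clock: 1.43
tcp_pos: [0.6002, 0.1223, 0.3204]
orientation: [-0.193, 0.036, 0.98, 0.006]
wrist_force: [1.4, 0.7, 0.2]
finger_gap: 0.0003
grip_force: 0.0
```

```bash
python3 - <<'E'
from h import *
st=telemetry.get_state();print(st["joint_pos"].round(3),st["tcp_pos"])
print(rel(W("vase",.13,.25),ori("vase",np.radians(30))))
E
```

```text
[0.048 0.84  1.073 2.191 0.045 0.113] [0.60017674 0.1222546  0.32038673]
([-144.1, -112.1, 17.1], [0.003, 0.134, -0.01])
```

```bash
python3 - <<'E'
from h import *
P0=np.array([.6248,.0941,.3205]);O0=ori("vase",.42)
print(rel(W("vase",.115,.2),ori("vase",.5),P0,O0))
E
```

```text
([-126.1, -87.0, 75.7], [0.0, 0.08, 0.0])
```

>>> step_arm(moves=[[[-20, -15, 12], [0, 0, 0], 0], [[-40, -30, 25], [0, 0.02, 0], 0], [[-60, -45, 38], [0, 0.04, 0], 0], [[-80, -60, 50], [0, 0.06, 0], 0], [[-105, -75, 63], [0, 0.08, 0], 0], [[-126, -87, 76], [0, 0.08, 0], 0], [[-126, -87, 76], [0, 0.08, 0], 0], [[-126, -87, 76], [0, 0.08, 0], 0]])

```text
clock: 2.1
tcp_pos: [0.6657, 0.0317, 0.1967]
orientation: [-0.226, 0.035, 0.973, 0.008]
wrist_force: [-0.0, -0.1, 0.3]
finger_gap: 0.0002
grip_force: 0.0
```

```bash
python3 - <<'E'
from h import *
import cv2
st=telemetry.get_state();print(st["joint_pos"].round(3),st["tcp_pos"],W("vase",.115,.2))
print(quat(st["orientation"]).as_matrix()[:,2],ori("vase",.5).as_matrix()[:,2])
a=imaging.read_camera("side");cv2.imwrite("pics/s1.png",a[:,:,::-1])
E
```

```text
[-7.300e-02  1.097e+00  1.263e+00  2.194e+00  0.000e+00 -1.000e-03] [0.66571312 0.03168345 0.19668802] [0.70347546 0.00201718 0.2       ]
[-0.44017077  0.03226909 -0.89733405] [-0.47848947  0.02994459 -0.87758256]
```

View pics/s1.png

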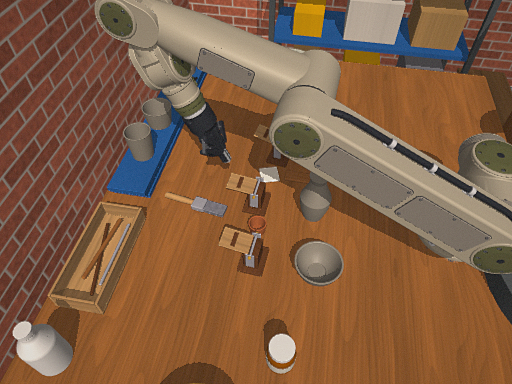

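The side view shows the gripper over the far side of the vase's paddle at about (222,155). The forearm is well clear of the pots, but the elbow limit caps the reach. I'll fit a small planar arm model to choose a feasible tilt.

```bash
cat > fk.py <<'E'
import numpy as np
D=[(.314,.045,0,.18057,.54545,.2305,1.1114),(.1832,.094,0,.39486,.32841,.3212,.5373),(.84,1.073,.387,.6002,.12225,.3204,.048),(1.097,1.263,.4575,.6657,.0317,.1967,-.073)]
A=[];b=[]
for q2,q3,be,x,y,z,q1 in D:
    rr=x*np.cos(q1)+y*np.sin(q1);lat=-x*np.sin(q1)+y*np.cos(q1);print("lat",lat)
    A+=[[np.sin(q2),np.cos(q2-q3),-np.sin(be),0],[np.cos(q2),-np.sin(q2-q3),-np.cos(be),1]];b+=[rr,z]
A=np.array(A);b=np.array(b);s=np.linalg.lstsq(A,b,rcond=None)[0];L1,L2,L3,h=s
if __name__=="__main__":print(s,(A@s-b).round(4))
E
python3 fk.py
```

```text
lat 0.08000784177600392
lat 0.08003839204912694
lat 0.09331065664969282
lat 0.08016852291543664
[0.54202944 0.41334678 0.52329911 0.34870818] [-0.0031  0.0006  0.0031  0.0003  0.0029  0.0009 -0.0028 -0.0019]
```

```bash
cat >> fk.py <<'E'
E_=[]
for q2,q3,be,*_ in D: E_+=[[np.sin(q2-q3)],[np.cos(q2-q3)]]
for nm,X in (("M",np.array(E_)),("r0",np.tile([[1],[0]],(4,1))),("Lx",np.concatenate([[[np.cos(d[2])],[-np.sin(d[2])]] for d in D]))):
    B=np.hstack([A,X]);s=np.linalg.lstsq(B,b,rcond=None)[0];print(nm,s.round(4),(B@s-b).round(4))
E
python3 fk.py
```

```text
lat 0.08000784177600392
lat 0.08003839204912694
lat 0.09331065664969282
lat 0.08016852291543664
[0.54202944 0.41334678 0.52329911 0.34870818] [-0.0031  0.0006  0.0031  0.0003  0.0029  0.0009 -0.0028 -0.0019]
M [0.5194 0.4097 0.4446 0.2402 0.0516] [ 0.0001  0.0001 -0.0001  0.0001  0.0003 -0.0004 -0.0003  0.0002]
r0 [ 0.5464  0.4175  0.5291  0.3509 -0.0052] [-0.003   0.      0.0028  0.0006  0.0028  0.0016 -0.0026 -0.0022]
Lx [ 0.5567  0.4176  0.5449  0.3565 -0.008 ] [-0.0025 -0.0004  0.002   0.0005  0.0024  0.0025 -0.0022 -0.0026]
```

The planar model with an elbow offset fits to 0.4 mm. At low heights a tilt of 0.4 rad is feasible. Now I'll plan the fingertip path, using one fixed orientation and pure tool-frame shifts.

```bash
cat > plan.py <<'E'
from h import *
import sys
from scipy.optimize import fsolve
L1,L2,L3,hh,M=.5194,.4097,.4446,.2402,.0516
be=.4;hw=.011;fd=np.array([np.sin(be),np.cos(be)]);cn=np.array([-np.cos(be),np.sin(be)]) # (far,z)
def ik(k,far,z,b=be):
    p=W(k,far,z);rr=np.sqrt(p[0]**2+p[1]**2-.0064)
    f=lambda q:[L1*np.sin(q[0])+L2*np.cos(q[0]-q[1])+M*np.sin(q[0]-q[1])-L3*np.sin(b)-rr,hh+L1*np.cos(q[0])-L2*np.sin(q[0]-q[1])+M*np.cos(q[0]-q[1])-L3*np.cos(b)-z]
    q=fsolve(f,[.9,1.]);return np.r_[q,1.571+b-q[0]+q[1],np.abs(f(q)).max()*1e3].round(2)
def tcp(th,d=.022,r0=.066):
    u=np.array([np.cos(th),np.sin(th)]);n=np.array([np.sin(th),-np.cos(th)])*.003;o=np.array([0,.076])
    if th<np.pi/2-be: C=o+.088*u+n-d*fd
    elif th<np.pi-be: C=o+r0*u+n
    else: return o+n+(r0-hw)*u+n/.003*hw*np.dot(-cn,-n/.003)+0 if False else lastc(th,u,n,o,r0)
    return C-hw*cn
def lastc(th,u,n,o,r0):
    nn=n/.003; T=o+n+(r0-hw)*u          # TCP on plane, lift so lowest corner touches
    s=min(np.dot(c,nn) for c in(hw*cn,-hw*cn)); return T-s*nn
if __name__=="__main__":
    k=sys.argv[1];th0=S[k][3];a=ori(k,be)
    H=np.array([.108,.165]);pts=[("H",H),("down",[.108,tcp(th0)[1]-.006]),("in",tcp(th0)-[0,.006])]
    pts+=[(round(t,2),tcp(t)) for t in np.linspace(th0,np.pi,37)]
    P0=W(k,*H)
    print("toH",rel(P0,a)); 
    for n,p in pts: print(n,np.round(p,4),(a.inv().apply(W(k,*p)-P0)*1000).round(1),ik(k,*p))
E
python3 plan.py vase
```

```text
toH ([-44.3, -27.9, 16.2], [0.004, -0.054, -0.007])
H [0.108 0.165] [0. 0. 0.] [1.11 1.24 2.1  0.  ]
down [0.108  0.0468] [-46.    0.  108.8] [1.06 0.85 1.76 0.  ]
in [0.0896 0.0468] [-29.1   0.  116. ] [1.   0.73 1.69 0.  ]
0.05 [0.0896 0.0528] [-26.7   0.  110.5] [1.   0.74 1.71 0.  ]
0.14 [0.0892 0.0604] [-23.4  -0.  103.7] [1.   0.75 1.72 0.  ]
0.22 [0.0881 0.0679] [-19.5   0.   97.2] [0.99 0.75 1.73 0.  ]
0.31 [0.0863 0.0752] [-15.   -0.   91.1] [0.98 0.75 1.74 0.  ]
0.39 [0.084  0.0824] [-10.1   0.   85.4] [0.97 0.75 1.75 0.  ]
0.48 [0.081  0.0894] [-4.6 -0.  80.2] [0.96 0.75 1.75 0.  ]
0.57 [0.0775 0.096 ] [ 1.2 -0.  75.4] [0.95 0.74 1.76 0.  ]
0.65 [0.0734 0.1024] [ 7.5 -0.  71.1] [0.94 0.73 1.76 0.  ]
0.74 [0.0688 0.1084] [14.1 -0.  67.5] [0.92 0.71 1.76 0.  ]
0.82 [0.0636 0.1139] [21.   0.  64.3] [0.91 0.69 1.76 0.  ]
0.91 [0.058 0.119] [28.1 -0.  61.8] [0.89 0.67 1.75 0.  ]
0.99 [0.052  0.1236] [35.4 -0.  59.9] [0.87 0.65 1.75 0.  ]
1.08 [0.0457 0.1277] [42.9 -0.  58.7] [0.85 0.62 1.74 0.  ]
1.17 [0.039  0.1312] [50.4 -0.  58. ] [0.84 0.6  1.73 0.  ]
1.25 [0.0337 0.1335] [
[... 728 characters left out ...]
  0.1236] [111.7  -0.   92.1] [0.68 0.29 1.58 0.  ]
2.37 [-0.035   0.1199] [114.2  -0.   97.2] [0.68 0.27 1.56 0.  ]
2.45 [-0.039   0.1159] [116.3  -0.  102.5] [0.67 0.25 1.55 0.  ]
2.54 [-0.0426  0.1115] [117.9  -0.  107.9] [0.67 0.23 1.53 0.  ]
2.63 [-0.0458  0.1069] [119.   -0.  113.5] [0.66 0.21 1.52 0.  ]
2.71 [-0.0486  0.1019] [119.7  -0.  119.1] [0.66 0.19 1.5  0.  ]
2.8 [-0.0506  0.0979] [119.9  -0.  123.5] [0.66 0.18 1.49 0.  ]
2.88 [-0.052   0.0944] [119.9  -0.  127.3] [0.66 0.17 1.48 0.  ]
2.97 [-0.0533  0.0908] [119.6  -0.  131.1] [0.66 0.16 1.47 0.  ]
3.06 [-0.0542  0.0871] [119.1   0.  134.9] [0.66 0.15 1.46 0.  ]
3.14 [-0.055   0.0833] [118.3  -0.  138.7] [0.66 0.15 1.46 0.  ]
```

>>> step_arm(moves=[[[-10, -14, 8], [0, -0.03, 0], 0], [[-25, -28, 16], [0.004, -0.054, -0.007], 0], [[-44, -28, 16], [0.004, -0.054, -0.007], 0], [[-44, -28, 16], [0.004, -0.054, -0.007], 0], [[-44, -28, 16], [0.004, -0.054, -0.007], 0], [[-44, -28, 16], [0.004, -0.054, -0.007], 0]])

```text
clock: 2.65
tcp_pos: [0.698, 0.0033, 0.1691]
orientation: [-0.194, 0.03, 0.981, 0.006]
wrist_force: [0.4, -0.4, -0.5]
finger_gap: -0.0003
grip_force: 0.0
```

```bash
python3 plan.py vase | head -2; python3 -c "
from h import *
st=telemetry.get_state();print(st['joint_pos'].round(3),st['tcp_pos'],W('vase',.108,.165))"
```

```text
toH ([-0.2, -0.9, 4.3], [-0.001, 0.009, 0.001])
H [0.108 0.165] [0. 0. 0.] [1.11 1.24 2.1  0.  ]
[-0.103  1.107  1.246  2.1   -0.017 -0.039] [0.69801695 0.00326994 0.16906815] [0.69648913 0.00245439 0.165     ]
```

>>> step_arm(moves=[[[-8, -1, 18], [0, 0.009, 0], 0], [[-15, -1, 36], [0, 0.009, 0], 0], [[-23, -1, 54], [0, 0.009, 0], 0], [[-30, -1, 72], [0, 0.009, 0], 0], [[-38, -1, 92], [0, 0.009, 0], 0], [[-46, -1, 113], [0, 0.009, 0], 0], [[-46, -1, 113], [0, 0.009, 0], 0], [[-46, -1, 113], [0, 0.009, 0], 0]])

```text
clock: 3.32
tcp_pos: [0.6963, 0.0019, 0.0475]
orientation: [-0.2, 0.03, 0.979, 0.006]
wrist_force: [0.0, 0.5, -0.0]
finger_gap: 0.0002
grip_force: 0.0
```

```bash
python3 plan.py vase | head -3; python3 - <<'E'
from workcell import imaging
import cv2
s=imaging.read_camera("side")[:,:,::-1]
cv2.imwrite("pics/s2.png",cv2.resize(s[110:260,170:350],None,fx=4,fy=4,interpolation=cv2.INTER_CUBIC))
E
```

```text
toH ([45.9, 0.5, -108.2], [-0.001, -0.002, 0.001])
H [0.108 0.165] [0. 0. 0.] [1.11 1.24 2.1  0.  ]
down [0.108  0.0468] [-46.    0.  108.8] [1.06 0.85 1.76 0.  ]
```

View pics/s2.png

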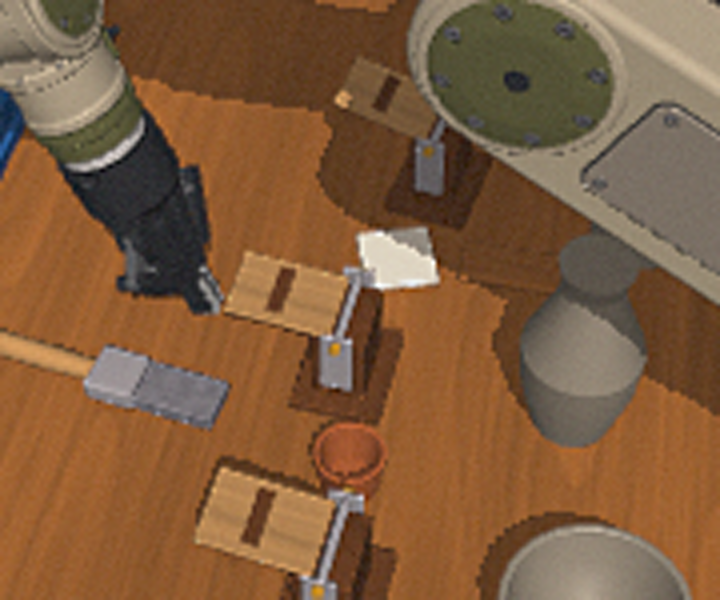

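The close-up shows the fingertip at (215,300), just beyond and below the vase paddle's free edge at (228,305). Nothing else is near it, so I'll hook under and lift.

>>> step_arm(moves=[[[9, 0, 4], [0, 0, 0], 0], [[17, 0, 7], [0, 0, 0], 0], [[19, 0, 2], [0, 0, 0], 0], [[23, 0, -5], [0, 0, 0], 0], [[26, 0, -11], [0, 0, 0], 0], [[31, 0, -17], [0, 0, 0], 0], [[36, 0, -23], [0, 0, 0], 0], [[36, 0, -23], [0, 0, 0], 0]])

```text
clock: 4.03
tcp_pos: [0.6732, 0.0026, 0.0819]
orientation: [-0.199, 0.031, 0.979, 0.006]
wrist_force: [3.1, -0.7, 0.4]
finger_gap: -0.0001
grip_force: 0.8
```

```bash
python3 plan.py vase | head -1; python3 - <<'E'
from workcell import imaging
import cv2
s=imaging.read_camera("side")[:,:,::-1]
cv2.imwrite("pics/s3.png",cv2.resize(s[110:260,170:350],None,fx=4,fy=4,interpolation=cv2.INTER_CUBIC))
E
```

```text
toH ([11.0, 1.2, -85.6], [-0.001, -0.002, 0.0])
```

View pics/s3.png

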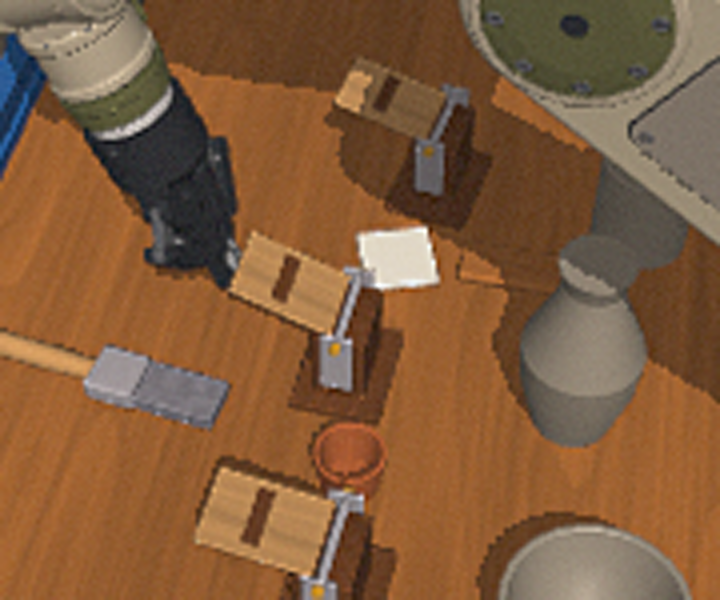

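The paddle is rising, with its free edge now at (232,285) against the fingertip and a force of about 3 N. I'll continue the arc.

>>> step_arm(moves=[[[6, 0, -5], [0, 0, 0], 0], [[12, 0, -10], [0, 0, 0], 0], [[18, 0, -14], [0, 0, 0], 0], [[24, 0, -18], [0, 0, 0], 0], [[31, 0, -21], [0, 0, 0], 0], [[38, 0, -24], [0, 0, 0], 0], [[46, 0, -26], [0, 0, 0], 0], [[53, 0, -27], [0, 0, 0], 0]])

```text
clock: 4.75
tcp_pos: [0.6326, 0.0052, 0.1254]
orientation: [-0.202, 0.031, 0.979, 0.006]
wrist_force: [0.3, 0.9, 0.0]
finger_gap: -0.0
grip_force: 0.4
```

```bash
python3 plan.py vase | head -1
```

```text
toH ([-43.0, 1.2, -61.7], [-0.0, -0.007, 0.0])
```

>>> step_arm(moves=[[[7, 0, -1], [0, 0, 0], 0], [[13, 0, -1], [0, 0, 0], 0], [[19, 0, 0], [0, 0, 0], 0], [[25, 0, 1], [0, 0, 0], 0], [[30, 0, 2], [0, 0, 0], 0], [[36, 0, 4], [0, 0, 0], 0], [[41, 0, 6], [0, 0, 0], 0], [[46, 0, 9], [0, 0, 0], 0]])

```text
clock: 5.42
tcp_pos: [0.5873, 0.008, 0.1348]
orientation: [-0.202, 0.031, 0.979, 0.006]
wrist_force: [0.5, -0.2, 0.7]
finger_gap: 0.0001
grip_force: 0.4
```

```bash
python3 plan.py vase | head -1; python3 - <<'E'
from workcell import imaging
import cv2
s=imaging.read_camera("side")[:,:,::-1]
cv2.imwrite("pics/s4.png",cv2.resize(s[110:260,170:350],None,fx=4,fy=4,interpolation=cv2.INTER_CUBIC))
E
```

```text
toH ([-88.4, 1.2, -71.0], [-0.0, -0.007, 0.0])
```

View pics/s4.png

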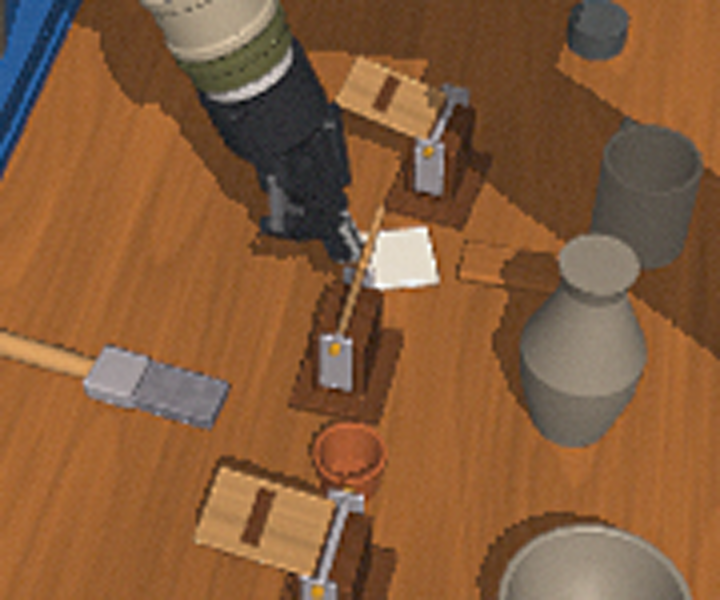

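The paddle is now seen edge-on, from (340,335) to (380,210), just past upright, with the finger behind it. I'll continue over to the near side.

>>> step_arm(moves=[[[5, 0, 1], [0, 0, 0], 0], [[9, 0, 4], [0, 0, 0], 0], [[13, 0, 7], [0, 0, 0], 0], [[17, 0, 11], [0, 0, 0], 0], [[20, 0, 16], [0, 0, 0], 0], [[23, 0, 21], [0, 0, 0], 0], [[26, 0, 26], [0, 0, 0], 0], [[28, 0, 31], [0, 0, 0], 0]])

```text
clock: 6.13
tcp_pos: [0.5492, 0.0104, 0.1168]
orientation: [-0.202, 0.03, 0.979, 0.006]
wrist_force: [0.1, 0.5, -0.2]
finger_gap: -0.0003
grip_force: 0.4
```

```bash
python3 plan.py vase | head -1
```

```text
toH ([-116.3, 1.2, -102.7], [-0.001, -0.007, 0.0])
```

>>> step_arm(moves=[[[2, 0, 5], [0, 0, 0], 0], [[3, 0, 11], [0, 0, 0], 0], [[3, 0, 16], [0, 0, 0], 0], [[3, 0, 21], [0, 0, 0], 0], [[3, 0, 25], [0, 0, 0], 0], [[3, 0, 29], [0, 0, 0], 0], [[3, 0, 32], [0, 0, 0], 0], [[3, 0, 32], [0, 0, 0], 0]])

```text
clock: 6.8
tcp_pos: [0.5342, 0.0113, 0.0883]
orientation: [-0.202, 0.03, 0.979, 0.006]
wrist_force: [0.1, -0.3, 0.8]
finger_gap: 0.0
grip_force: 0.0
```

```bash
python3 plan.py vase | head -1
```

```text
toH ([-118.8, 1.2, -134.9], [-0.0, -0.008, 0.0])
```

>>> step_arm(moves=[[[-0.5, 0, 1], [0, 0, 0], 0], [[-0.5, 0, 2], [0, 0, 0], 0], [[-1, 0, 2.5], [0, 0, 0], 0], [[-1, 0, 3], [0, 0, 0], 0], [[-1, 0, 3.5], [0, 0, 0], 0], [[-1.5, 0, 4], [0, 0, 0], 0], [[-1.5, 0, 4], [0, 0, 0], 0]])

```text
clock: 7.38
tcp_pos: [0.5343, 0.0113, 0.0847]
orientation: [-0.202, 0.031, 0.979, 0.006]
wrist_force: [-1.3, -0.0, 0.3]
finger_gap: 0.0
grip_force: 0.3
```

>>> step_arm(moves=[[[-0.2, 0, 0.5], [0, 0, 0], 0], [[-0.4, 0, 1], [0, 0, 0], 0], [[-0.6, 0, 1.5], [0, 0, 0], 0], [[-0.6, 0, 1.5], [0, 0, 0], 0]])

```text
clock: 7.72
tcp_pos: [0.5341, 0.0113, 0.083]
orientation: [-0.202, 0.031, 0.979, 0.006]
wrist_force: [-0.4, 0.9, 0.3]
finger_gap: 0.0001
grip_force: 0.2
```

>>> step_arm(moves=[[[-0.2, 0, 0.4], [0, 0, 0], 0], [[-0.4, 0, 0.8], [0, 0, 0], 0], [[-0.4, 0, 1], [0, 0, 0], 0], [[-0.4, 0, 1], [0, 0, 0], 0]])

```text
clock: 8.05
tcp_pos: [0.5342, 0.0113, 0.0821]
orientation: [-0.202, 0.031, 0.979, 0.006]
wrist_force: [0.2, 0.6, 1.3]
finger_gap: -0.0003
grip_force: 0.6
```

```bash
python3 - <<'E'
from h import *
import cv2
ims=[cv2.resize(imaging.read_camera("side")[150:230,215:315,::-1],None,fx=7,fy=7,interpolation=cv2.INTER_CUBIC)]
cv2.imwrite("pics/s5.png",ims[0]);print(telemetry.get_state()["wrist_force"])
E
```

```text
[-1.2939518   0.32208543  0.48332247]
```

View pics/s5.png

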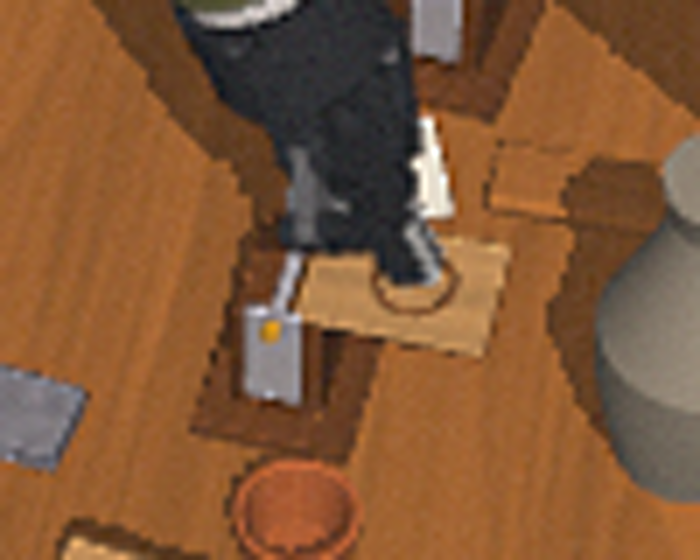

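The ring face is up and the paddle looks about level. Its free-edge corners are at (482,352) and (510,245) in the crop. I'll check the angle against the model.

```bash
python3 - <<'E'
from h import *
obs=[((482+.5)/7-.5+215,(352+.5)/7-.5+150),((510+.5)/7-.5+215,(245+.5)/7-.5+150)]
print(np.round(obs,1))
for th in(2.8,2.9,3.0,3.08,3.14):
    print(th,[proj("side",world(S["vase"],pad(.088,y,th,h)))[0].round(1).tolist() for y,h in((-.03,-.003),(-.03,.003),(.03,-.003))])
E
```

```text
[[283.4 199.9]
 [287.4 184.6]]
2.8 [[282.2, 192.9], [282.8, 194.3], [286.3, 177.6]]
2.9 [[283.0, 195.0], [283.4, 196.4], [287.0, 179.7]]
3.0 [[283.5, 197.0], [283.7, 198.4], [287.5, 181.7]]
3.08 [[283.7, 198.6], [283.7, 199.9], [287.7, 183.3]]
3.14 [[283.7, 199.8], [283.6, 201.1], [287.7, 184.5]]
```

>>> step_arm(moves=[[[-0.2, 0, 0.4], [0, 0, 0], 0], [[-0.4, 0, 0.8], [0, 0, 0], 0], [[-0.4, 0, 1], [0, 0, 0], 0], [[-0.4, 0, 1], [0, 0, 0], 0]])

```text
clock: 8.43
tcp_pos: [0.5342, 0.0113, 0.0818]
orientation: [-0.202, 0.031, 0.979, 0.006]
wrist_force: [-1.0, -0.3, 6.4]
finger_gap: 0.0004
grip_force: 3.1
```

The measured angle is about 3.14, and the last step met the end stop at 6 N. I'll retreat straight up and work out the bowl hover.

>>> step_arm(moves=[[[4, 0, -9], [0, 0, 0], 0], [[14, 0, -33], [0, 0, 0], 0], [[28, 0, -66], [0, 0, 0], 0], [[43, 0, -101], [0, 0, 0], 0], [[43, 0, -101], [0, 0, 0], 0], [[43, 0, -101], [0, 0, 0], 0]])

```text
clock: 8.93
tcp_pos: [0.5364, 0.0112, 0.1935]
orientation: [-0.199, 0.031, 0.979, 0.006]
wrist_force: [0.8, 0.4, -0.3]
finger_gap: 0.0
grip_force: 0.0
```

```bash
python3 plan.py bowl; python3 - <<'E'
from h import *
print(rel(W("bowl",.06,.2),ori("bowl",.4)))
E
```

```text
toH ([-123.5, 199.4, -21.6], [-0.001, -0.001, 0.001])
H [0.108 0.165] [0. 0. 0.] [1.16 1.35 2.16 0.  ]
down [0.108  0.0521] [-44.  -0. 104.] [1.08 0.89 1.78 0.  ]
in [0.0894 0.0521] [-26.8   0.  111.2] [1.02 0.77 1.72 0.  ]
0.11 [0.0894 0.0581] [-24.4   0.  105.7] [1.02 0.78 1.73 0.  ]
0.19 [0.0885 0.0655] [-20.8   0.   99.3] [1.01 0.78 1.75 0.  ]
0.28 [0.087  0.0728] [-16.6  -0.   93.1] [1.   0.79 1.76 0.  ]
0.36 [0.0849 0.0799] [-11.9  -0.   87.4] [1.   0.79 1.76 0.  ]
0.45 [0.0822 0.0868] [-6.7 -0.  82.1] [0.99 0.79 1.77 0.  ]
0.53 [0.079  0.0934] [-1.1  0.  77.2] [0.97 0.78 1.78 0.  ]
0.62 [0.0752 0.0998] [ 4.9 -0.  72.8] [0.96 0.77 1.78 0.  ]
0.7 [0.0708 0.1058] [11.2  0.  69. ] [0.95 0.76 1.78 0.  ]
0.78 [0.066  0.1114] [17.8  0.  65.7] [0.93 0.74 1.78 0.  ]
0.87 [0.0607 0.1167] [24.7 -0.  62.9] [0.92 0.72 1.77 0.  ]
0.95 [0.055  0.1214] [31.8 -0.  60.8] [0.9  0.7  1.77 0.  ]
1.04 [0.049  0.1257] [39.   0.  59.2] [0.89 0.68 1.76 0.  ]
1.12 [0.0426 0.1294] [46.4 -0.  58.3] [0.87 0.65 1.76 0.  ]
1.2 [0.0366 0.1323] [53.1 -0.  58. ] [0.85 0.63 1.75 0.  ]
1.29 [0.0314 0.1343] [58.6
[... 776 characters left out ...]
 ]
2.38 [-0.0357  0.1193] [114.6  -0.   98.1] [0.71 0.32 1.58 0.  ]
2.47 [-0.0396  0.1152] [116.5  -0.  103.3] [0.7  0.3  1.57 0.  ]
2.55 [-0.0431  0.1109] [118.1  -0.  108.7] [0.7  0.28 1.56 0.  ]
2.64 [-0.0462  0.1063] [119.1  -0.  114.1] [0.69 0.26 1.54 0.  ]
2.72 [-0.0489  0.1014] [119.7  -0.  119.6] [0.69 0.25 1.53 0.  ]
2.8 [-0.0507  0.0977] [119.9  -0.  123.8] [0.69 0.24 1.52 0.  ]
2.89 [-0.0521  0.0942] [119.9  -0.  127.5] [0.69 0.23 1.51 0.  ]
2.97 [-0.0533  0.0907] [119.6   0.  131.3] [0.69 0.22 1.5  0.  ]
3.06 [-0.0543  0.087 ] [119.1   0.  135. ] [0.69 0.21 1.49 0.  ]
3.14 [-0.055   0.0833] [118.3  -0.  138.7] [0.69 0.21 1.48 0.  ]
([-65.7, 199.4, -35.1], [-0.001, -0.001, 0.001])
```

>>> step_arm(moves=[[[-5, 30, -5], [0, 0, 0], 0], [[-15, 62, -10], [0, 0, 0], 0], [[-27, 97, -16], [0, 0, 0], 0], [[-40, 132, -22], [0, 0, 0], 0], [[-53, 166, -29], [0, 0, 0], 0], [[-66, 199, -35], [0, 0, 0], 0], [[-66, 199, -35], [0, 0, 0], 0], [[-66, 199, -35], [0, 0, 0], 0]])

```text
clock: 9.6
tcp_pos: [0.6215, 0.2073, 0.1928]
orientation: [-0.204, 0.029, 0.979, 0.005]
wrist_force: [-0.5, -0.6, -0.3]
finger_gap: 0.0003
grip_force: 0.0
```

```bash
python3 - <<'E'
from h import *
from plan import ik
st=telemetry.get_state();print(st["joint_pos"].round(3))
for f,z in((.1,.125),(.108,.12),(.108,.0521)):print(f,z,rel(W("bowl",f,z),ori("bowl",.4)),ik("bowl",f,z))
E
```

```text
[0.16  0.905 0.876 1.944 0.086 0.202]
0.1 0.125 ([-65.0, -1.7, 45.7], [-0.003, -0.011, 0.004]) [1.05 1.01 1.93 0.  ]
0.108 0.12 ([-74.3, -1.7, 47.1], [-0.003, -0.011, 0.004]) [1.08 1.07 1.96 0.  ]
0.108 0.0521 ([-101.5, -1.6, 109.3], [-0.003, -0.011, 0.004]) [1.08 0.89 1.78 0.  ]
```

>>> step_arm(moves=[[[-25, -1, 12], [0, -0.01, 0], 0], [[-50, -2, 25], [0, -0.01, 0], 0], [[-68, -2, 37], [0, -0.01, 0], 0], [[-76, -2, 48], [0, -0.01, 0], 0], [[-84, -2, 68], [0, -0.01, 0], 0], [[-93, -2, 89], [0, -0.01, 0], 0], [[-102, -2, 109], [0, -0.01, 0], 0], [[-102, -2, 109], [0, -0.01, 0], 0]])

```text
clock: 10.27
tcp_pos: [0.6687, 0.1985, 0.0518]
orientation: [-0.201, 0.031, 0.979, 0.005]
wrist_force: [-1.0, 0.4, -1.3]
finger_gap: 0.0
grip_force: 0.0
```

```bash
python3 plan.py bowl|head -1
```

```text
toH ([43.0, 3.9, -104.7], [-0.002, -0.005, -0.001])
```

>>> step_arm(moves=[[[0, 4, 0], [0, 0, 0], 0], [[9, 4, 4], [0, 0, 0], 0], [[17, 4, 7], [0, 0, 0], 0], [[19, 4, 2], [0, 0, 0], 0], [[23, 4, -5], [0, 0, 0], 0], [[27, 4, -11], [0, 0, 0], 0], [[32, 4, -17], [0, 0, 0], 0], [[37, 4, -22], [0, 0, 0], 0]])

```text
clock: 10.93
tcp_pos: [0.6476, 0.2057, 0.0925]
orientation: [-0.196, 0.031, 0.98, 0.006]
wrist_force: [3.0, 0.5, 0.6]
finger_gap: -0.0001
grip_force: 1.3
```

```bash
python3 plan.py bowl|head -1
```

```text
toH ([6.4, -1.7, -75.9], [-0.0, 0.006, 0.001])
```

>>> step_arm(moves=[[[5, -1, 0], [0, 0, 0], 0], [[11, -2, -3], [0, 0, 0], 0], [[18, -2, -6], [0, 0, 0], 0], [[24, -2, -9], [0, 0, 0], 0], [[31, -2, -12], [0, 0, 0], 0], [[38, -2, -15], [0, 0, 0], 0], [[45, -2, -17], [0, 0, 0], 0], [[45, -2, -17], [0, 0, 0], 0]])

```text
clock: 11.6
tcp_pos: [0.6103, 0.2063, 0.1255]
orientation: [-0.197, 0.03, 0.98, 0.006]
wrist_force: [0.0, 0.5, 1.3]
finger_gap: -0.0001
grip_force: 0.0
```

```bash
python3 plan.py bowl|head -1
```

```text
toH ([-40.5, -0.0, -59.8], [-0.001, 0.003, 0.002])
```

>>> step_arm(moves=[[[6, 0, -1], [0, 0, 0], 0], [[13, 0, -1], [0, 0, 0], 0], [[19, 0, -1], [0, 0, 0], 0], [[24, 0, 0], [0, 0, 0], 0], [[30, 0, 1], [0, 0, 0], 0], [[35, 0, 2], [0, 0, 0], 0], [[40, 0, 4], [0, 0, 0], 0], [[45, 0, 6], [0, 0, 0], 0]])

```text
clock: 12.27
tcp_pos: [0.5671, 0.2087, 0.1358]
orientation: [-0.197, 0.031, 0.98, 0.006]
wrist_force: [1.4, -0.3, -0.4]
finger_gap: -0.0
grip_force: 0.4
```

```bash
python3 plan.py bowl|head -1
```

```text
toH ([-84.4, 0.3, -67.1], [-0.001, 0.003, 0.001])
```

>>> step_arm(moves=[[[5, 0, 2], [0, 0, 0], 0], [[10, 0, 5], [0, 0, 0], 0], [[14, 0, 8], [0, 0, 0], 0], [[18, 0, 12], [0, 0, 0], 0], [[21, 0, 16], [0, 0, 0], 0], [[25, 0, 21], [0, 0, 0], 0], [[27, 0, 26], [0, 0, 0], 0], [[30, 0, 31], [0, 0, 0], 0]])

```text
clock: 12.93
tcp_pos: [0.5276, 0.2111, 0.1183]
orientation: [-0.197, 0.031, 0.98, 0.006]
wrist_force: [0.4, 0.8, 0.3]
finger_gap: 0.0003
grip_force: 0.4
```

```bash
python3 plan.py bowl|head -1
```

```text
toH ([-114.1, 0.3, -98.5], [-0.001, 0.003, 0.001])
```

>>> step_arm(moves=[[[2, 0, 5], [0, 0, 0], 0], [[4, 0, 10], [0, 0, 0], 0], [[5, 0, 16], [0, 0, 0], 0], [[5, 0, 21], [0, 0, 0], 0], [[5, 0, 25], [0, 0, 0], 0], [[5, 0, 29], [0, 0, 0], 0], [[5, 0, 33], [0, 0, 0], 0], [[5, 0, 35], [0, 0, 0], 0]])

```text
clock: 13.6
tcp_pos: [0.5099, 0.2121, 0.0878]
orientation: [-0.197, 0.031, 0.98, 0.006]
wrist_force: [0.9, 0.5, 0.2]
finger_gap: 0.0001
grip_force: 0.4
```

>>> step_arm(moves=[[[-0.5, 0, 1], [0, 0, 0], 0], [[-1, 0, 2], [0, 0, 0], 0], [[-1, 0, 3], [0, 0, 0], 0], [[-1, 0, 3], [0, 0, 0], 0]])

```text
clock: 13.93
tcp_pos: [0.5098, 0.2122, 0.0851]
orientation: [-0.197, 0.031, 0.98, 0.006]
wrist_force: [-0.4, -0.1, 0.4]
finger_gap: 0.0001
grip_force: 0.0
```

Stop expected near z ≈ 0.082.

>>> step_arm(moves=[[[-0.4, 0, 0.8], [0, 0, 0], 0], [[-0.8, 0, 1.6], [0, 0, 0], 0], [[-0.8, 0, 2.4], [0, 0, 0], 0], [[-0.8, 0, 2.4], [0, 0, 0], 0]])

```text
clock: 14.27
tcp_pos: [0.5097, 0.2122, 0.0826]
orientation: [-0.197, 0.031, 0.98, 0.006]
wrist_force: [0.0, -0.4, 0.5]
finger_gap: 0.0003
grip_force: 0.1
```

>>> step_arm(moves=[[[-0.2, 0, 0.4], [0, 0, 0], 0], [[-0.4, 0, 0.8], [0, 0, 0], 0], [[-0.4, 0, 0.8], [0, 0, 0], 0]])

```text
clock: 14.52
tcp_pos: [0.5097, 0.2122, 0.082]
orientation: [-0.197, 0.031, 0.98, 0.006]
wrist_force: [0.4, 0.4, 1.5]
finger_gap: -0.0001
grip_force: 0.8
```

>>> step_arm(moves=[[[-0.2, 0, 0.4], [0, 0, 0], 0], [[-0.4, 0, 0.8], [0, 0, 0], 0], [[-0.4, 0, 0.8], [0, 0, 0], 0]])

```text
clock: 14.77
tcp_pos: [0.5097, 0.2122, 0.0818]
orientation: [-0.197, 0.031, 0.98, 0.006]
wrist_force: [-0.8, 0.8, 6.3]
finger_gap: 0.0001
grip_force: 2.9
```

The bowl's paddle meets its stop at the same height, with 6 N. I'll retreat up, move aside and verify.

>>> step_arm(moves=[[[4, 0, -9], [0, 0, 0], 0], [[14, 0, -33], [0, 0, 0], 0], [[28, 0, -66], [0, 0, 0], 0], [[43, 0, -101], [0, 0, 0], 0], [[55, 30, -130], [0, 0, 0], 0], [[60, 65, -140], [0, 0, 0], 0], [[60, 100, -140], [0, 0, 0], 0], [[60, 135, -140], [0, 0, 0], 0]])

```text
clock: 15.43
tcp_pos: [0.5175, 0.3485, 0.2356]
orientation: [-0.195, 0.031, 0.98, 0.007]
wrist_force: [1.5, 0.2, -0.2]
finger_gap: -0.0003
grip_force: 0.0
```

>>> step_arm(moves=[[[0, 35, 0], [0, 0, 0], 0], [[0, 70, 0], [0, 0, 0], 0], [[0, 90, 0], [0, 0, 0], 0], [[0, 90, 0], [0, 0, 0], 0], [[0, 90, 0], [0, 0, 0], 0]])

```text
clock: 15.85
tcp_pos: [0.522, 0.438, 0.2319]
orientation: [-0.198, 0.029, 0.98, 0.005]
wrist_force: [0.2, -0.4, 1.4]
finger_gap: -0.0003
grip_force: 0.0
```

```bash
python3 - <<'E'
from h import *
import cv2
t=np.ascontiguousarray(imaging.read_camera("top")[140:290,140:410,::-1]);s=np.ascontiguousarray(imaging.read_camera("side")[100:310,150:390,::-1])
a=cv2.resize(t,(540,300),interpolation=cv2.INTER_CUBIC);b=cv2.resize(s,(800-540,228));
f=cv2.resize(s,(343,300),interpolation=cv2.INTER_CUBIC)
z=lambda n,im,x0,y0,k:None
# zooms of side view of the two paddles
i=imaging.read_camera("side")[:,:,::-1]
c1=cv2.resize(i[165:265,225:325],(400,400),interpolation=cv2.INTER_CUBIC)
out=np.zeros((600,800,3),np.uint8);out[:300,:400]=cv2.resize(t,(400,300));out[300:,:343]=f;out[:400,400:]=c1
cv2.imwrite("pics/fin.png",out);st=telemetry.get_state();print(st["clock"],st["tcp_pos"],st["wrist_force"])
for k in("vase","bowl"):
  for th in(3.0,3.14):
    p=np.array([proj("side",world(S[k],pad(.088,y,th,-.003)))[0] for y in(-.03,.03)]);print(k,th,((p-[225,165])*4+[400,0]+1.5).round(0).tolist())
E
```

```text
16.0 [0.52278703 0.43573903 0.23362167] [0.3914867  0.57920415 0.46480002]
vase 3.0 [[636.0, 130.0], [651.0, 68.0]]
vase 3.14 [[636.0, 141.0], [652.0, 79.0]]
bowl 3.0 [[634.0, 377.0], [652.0, 299.0]]
bowl 3.14 [[634.0, 387.0], [652.0, 310.0]]
```

View pics/fin.png

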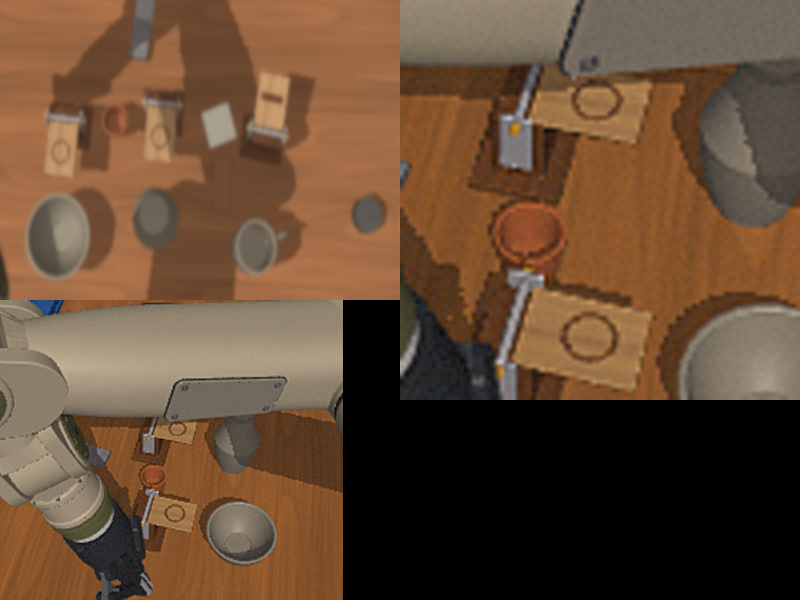

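Both paddles lie on the near side with their ring faces up. Their free-edge corners, vase (637,142) and (651,80), bowl (634,387) and (651,311), match the fully-down prediction. The mug's paddle and everything else look undisturbed, and the arm is clear, so I'm handing in.

```bash
python3 -c "
from workcell import env
print(env.hand_in())"
```

```text
the job is handed in; nothing more can be done
None
```

I flipped the vase's paddle and then the bowl's fully down on the near side, ring face up, pressing with no more than about 6 N. In the final pictures the mug's marker, the pots and the other things look undisturbed. I handed the job in at about 16 s, with the arm clear of everything.

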